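# Scoop the sleeves out from under the microscope

## Task

Two orange sleeves lie on the glass stage under the microscope's lenses. Pick up the long-handled scoop, slide it in under the lenses to gather both sleeves, bring them out in it and set the loaded scoop down level with its blade in the middle of the green mat, both sleeves still lying in it, then let go. Do not bump the lenses or the microscope head with anything, do not take the sleeves in the fingers, and leave the other things on the bench where they are.

Things in the scene. Friction and masses are not known exactly. Their poses are not given: they have to be found in the camera images.
- scoop: aluminium scoop with blue grip, 263 mm long, 160 g, standing on blade and rear foot. Origin: middle of the blade's underside; x forward to the lip, z up. Blade x -43 to +45 mm, 96 mm wide (90 inside), floor 2 mm thick; back wall 22 mm high, inner face x = -40; side walls 18 mm high, ending at x = +21. Neck 12 mm high back to x = -80, then up to the grip; foot at x = -212
- scoop_grip (a point): middle of the scoop's blue grip, near its balance point, at x = -160, y = 0, z = 50 mm of the scoop; scoop axes. The grip is a level bar 18 mm wide (along y), 22 mm tall, from x = -205 to -115 mm
- scoop_lip (a point): middle of the scoop's front edge, at x = +45, z = 1 mm of the scoop. The lip is a ramp rising from about 1 mm at x = +45 to about 4 mm at x = +35, so sleeves roll up over it and are kept in by the 2 mm drop behind it while the scoop is carried about level
- sleeve_a: first orange tube sleeve with black ends, a light (about 30 g) cylinder 28 mm in diameter, 60 mm long, free to roll, lying on the glass under the lenses, roughly square across the microscope's x, in front of the stop bar; origin at its centre, y along its axis
- sleeve_b: second, like the first: orange tube sleeve with black ends, a light (about 30 g) cylinder 28 mm in diameter, 60 mm long, free to roll, lying on the glass under the lenses, roughly square across the microscope's x, in front of the stop bar; origin at its centre, y along its axis
- microscope: white and black microscope, fixed. Origin on the bench under the centre of its glass stage; x points from its open front back to the column, z up. Front faces roughly to the robot's right. Black base x -110 to +260 mm, 260 mm wide, 32 high; glass 220 mm wide, x -100 to +120 mm, top 40 mm above the bench, no rim at the front; column from x = +175 mm. The sleeves lie between x = -50 and +42 mm
- stage_centre (a point): centre of the glass stage's top face, 40 mm above the bench; microscope axes
- stop_bar (a point): middle of the front face of the 5 mm round steel stop bar, x = +42 mm of the microscope, that crosses the stage behind the sleeves. It runs along y between posts 140 mm apart; its underside is 7 mm above the glass, so the scoop's lip (not its side walls) passes under it. It holds the sleeves back so that they roll onto the scoop as the lip goes under them
- lens_head: the overhanging head with black lens turret and three steel lenses (red, yellow, green bands); origin and axes as the microscope. Nothing of it is lower than 62 mm above the glass; turret and lenses begin at x = -60 mm, the white head above at x = -65 mm, a small knob at x = -90 mm, 185 mm above the glass
- lens_tip (a point): lower end of the yellow-banded lens, the lowest point of the head, 62 mm above the glass
- green_mat: green square mat, 150 x 150 mm and 3 mm thick, fixed flat on the bench; origin at the centre of its underside, x and y along its edges
- die_tray: bystander, to be left alone: black 100 mm square, 12 mm high tray of silvery chips, lying on the bench; origin under its centre
- cleaner: bystander, to be left alone: brown bottle with a white cap, 60 mm diameter, 100 mm high; origin under its centre
- mount_red: bystander, to be left alone: red resin puck, 40 mm diameter, 22 mm high; origin under its centre
- mount_black: bystander, to be left alone: black resin puck, 40 mm diameter, 22 mm high; origin under its centre
- spare_lens: bystander, to be left alone: small steel lens barrel standing upright, 30 mm diameter, 50 mm high; origin under its centre
- driver: bystander, to be left alone: screwdriver lying on the bench
- pot: bystander, to be left alone: white cup, 70 mm diameter, 60 mm high; origin under its centre
Not all that is in view belongs to the job. Leave any pink look-alike of the green_mat alone. Leave any turquoise look-alike of the sleeve_b alone.

How it is judged (in metres and radians):
On the way, in this order (a step that is already met when the one before it is completed fails the run):
1. the scoop is under the lenses with both sleeves lying in its blade (x of sleeve_a in the frame of scoop between -0.036 and 0.03 m and y of sleeve_a in the frame of scoop between -0.035 and 0.035 m and z of sleeve_a in the frame of scoop between 0.008 and 0.022 m and x of sleeve_b in the frame of scoop between -0.036 and 0.03 m and y of sleeve_b in the frame of scoop between -0.035 and 0.035 m and z of sleeve_b in the frame of scoop between 0.008 and 0.022 m and horizontal distance between scoop and stage_centre below 0.07 m), for 0.1 s.
2. the scoop with both sleeves in it is out in front of the microscope (x of sleeve_a in the frame of scoop between -0.036 and 0.03 m and y of sleeve_a in the frame of scoop between -0.035 and 0.035 m and z of sleeve_a in the frame of scoop between 0.008 and 0.022 m and x of sleeve_b in the frame of scoop between -0.036 and 0.03 m and y of sleeve_b in the frame of scoop between -0.035 and 0.035 m and z of sleeve_b in the frame of scoop between 0.008 and 0.022 m and horizontal distance between scoop and stage_centre above 0.16 m), for 0.1 s.
At the end, for the whole second after the job is handed in: The scoop stands level (within 0.08 rad) and at rest with the centre of its blade within 40 mm of the mat's centre along each edge of the mat and no more than 8 mm above the mat's underside; both sleeves lie at rest on the blade's floor between its walls (x of sleeve_a in the frame of scoop between -0.036 and 0.03 m and y of sleeve_a in the frame of scoop between -0.035 and 0.035 m and z of sleeve_a in the frame of scoop between 0.008 and 0.022 m and x of sleeve_b in the frame of scoop between -0.036 and 0.03 m and y of sleeve_b in the frame of scoop between -0.035 and 0.035 m and z of sleeve_b in the frame of scoop between 0.008 and 0.022 m and x of scoop in the frame of green_mat between -0.04 and 0.04 m and y of scoop in the frame of green_mat between -0.04 and 0.04 m and z of scoop in the frame of green_mat below 0.008 m and angle between scoop's own z axis and vertical below 0.08 rad and linear speed of each of scoop, sleeve_a, sleeve_b below 0.02 m/s); the robot touches nothing.
It fails at once if something pushes on the lenses or microscope head with more than 1 N (contact force between lens_head and anything else above 1 N).
It fails at once if the fingers take hold of a sleeve (contact force between the fingers and sleeve_a above 1 N or contact force between the fingers and sleeve_b above 1 N).
It fails at once if a bystander is moved by more than 20 mm (distance of any of die_tray, cleaner, mount_red, mount_black, spare_lens, driver, pot from where it was at the start of the episode above 0.02 m).
It also fails if it takes over 59 s, if anything falls off the work surface, if the arm or the gripper's body presses on something with over 40 N, if the wrist force passes 120 N, or if a joint passes its speed limit or range.

## Robot

A 7-joint arm with a two-finger parallel gripper is mounted at the origin on the work surface. World frame = base frame: x ahead of the robot, y to its left, z up, the work surface at z = 0. Lengths are in m, angles in degrees, forces in N, time in s.
With the tool pointing down it reaches from about 0.4 to 0.85 m from the base axis. Payload 10.4 kg.
Tool frame: the origin (TCP) lies between the finger pads; the fingertips stand 11 mm ahead of it and the grasp point (between the pads) lies 8 mm behind it; z points along the fingers, y is the line along which they close (so a half turn about z gives the same grasp; the last joint's range is limited). The gripper opens to 87 mm and grips with 3 to 60 N. Pads are 19 mm wide; open, the fingers measure 117 mm over their backs; the gripper's body (75 mm by 190 mm) begins 51 mm behind the grasp point.
Start: joints at [68.377, 19.034, -3.707, 83.658, 1.238, 77.344, -5.071], TCP at [0.217, -0.586, 0.201] pointing down, gripper open.
Joint ranges: [-148.97, 148.97], [-28.65, 121.19], [-84.17, 76.75], [9.2, 138.47], [-72.65, 252.65], [3.7, 117.97], [-149.18, 149.18]. Speed limits (degrees/s): [127.2, 127.2, 159.86, 159.86, 180, 180, 180].

## Interface

Orientations are given as [roll, pitch, yaw] about the fixed x, y, z axes, in that order (R = Rz(yaw) Ry(pitch) Rx(roll)).
In Python, from cell import robot gives the robot as it stands. The module is installed in compiled form; this text tells all that it offers.
- The arm moves only by the tool apply_moves, never from a script. Its argument "motion" is a list of rows, each a list of 3 entries, a list of its own where there are three numbers: the shift along the tool's x, y, z in units of 30 mm (1.0 is 30 mm), then the turn, a rotation vector about the tool's x, y, z in rad, then the closure, from 0 (fully open) to 1 (shut). In form: [[[x, y, z], [wx, wy, wz], jaw], ...]. A call has 1 to 5 rows; each row is the pose to reach, as a shift and turn from the pose commanded when the call began, along the tool's axes at that moment; what a row does not reach only later rows make up. A row lasts 1/8 s, in which the tool goes at most 62.5 mm and 10.7 degrees, less where a joint would pass 70% of its speed; a pose out of reach is approached as far as the arm can. A call with a gripper value outside its range is refused whole. The fingers move at their own pace and stop on an object; "force" is the grip in N (left out, the last holds). Time passes only in rows, so rows that repeat a pose let the fingers close. It gives the time, the measured TCP pose, the force, the opening and the grip force at its end, in the units of the state.
- robot.get_obs(): the state, without advancing time (a new reading comes with each control period).
- robot.snapshot(name): name is "scene" or "top"; returns the picture (384x512x3 uint8, red, green, blue); there is no depth.
- robot.calibration(name): a dict with "fx", "fy", "cx", "cy" (pixels), "position" and "rotation" of the camera in the world. Camera axes: x right, y up, looking along -z (the intrinsics and any distortion apply to the point x, -y, -z); pixel columns grow to the right and rows downward; lengths in m; the calibration is good to about 2 mm. A picture is of the moment at which its call begins. calibration takes no time and is no camera call.
- robot.sign_off(): hands the job in; it is judged then, once.
The state is a dict: "t": time; "joints": joint angles; "qvel": joint speeds; "joint_torque": joint torques, N m; "eef_pos": TCP position; "eef_rot": TCP orientation; "contact_force": force on the tool from outside, world axes, zero at the start; "moment": the same for the moment, N m; "grip_width": finger opening in m; "grip_force": force on a finger pad.
Only numpy, scipy, OpenCV 4.12 (cv2) and the standard library are available. Lean on these libraries where they do the work, as an engineer would, in place of code of your own. Each camera call takes 0.05 s, during which the arm holds its last target. There are 200 camera calls.

## Working session

There is one attempt and no reset: what is moved stays moved. The work goes in short steps, Python scripts to look and compute and a tool call to move; the robot and the scene stay as the last step left them, time stands still between calls to the robot, and variables do not carry over. Pictures are saved under pics/ and viewed, at most 11 in all, crops included, and the job is handed in when it is done.

Besides the shell and the picture viewer there is one more tool, called after "Call:" as name(argument=value, ...), one argument or row to a line, values as JSON. apply_moves: Moves the arm, as the interface text tells. Its arguments: {"type":"object","properties":{"motion":{"type":"array"},"force":{"type":"number"}},"required":["motion"]}

```bash
mkdir -p pics
python3 - <<'E'
from cell import robot
import cv2
for n in("scene","top"):
    im=robot.snapshot(n); cv2.imwrite(f"pics/{n}0.png",cv2.resize(im[:,:,::-1],(800,600),interpolation=cv2.INTER_CUBIC)); cv2.imwrite(f"{n}_raw.png",im[:,:,::-1])
    c=robot.calibration(n); print(n,c)
print(robot.get_obs())
E
```

```text
scene {'fx': 411.56915683299695, 'fy': 411.56915683299695, 'cx': 256.522353093576, 'cy': 190.33158795107497, 'position': array([0.15201639, 0.54458866, 1.0013261 ]), 'rotation': array([  34.76032127,   -0.41919148, -139.58565023])}
top {'fx': 471.25034055871294, 'fy': 471.25034055871294, 'cx': 261.0517882513084, 'cy': 190.58562868210822, 'position': array([0.42145463, 0.04240683, 1.64900519]), 'rotation': array([  4.68573839,   0.70520459, -89.85546003])}
{'t': 0.1, 'joints': array([68.37818696, 19.07026725, -3.70766243, 83.69913209,  1.23804062,
       77.34209392, -5.06989657]), 'qvel': array([-0.00440647, -0.12225736, -0.03002116, -0.15621852, -0.01028071,
       -0.02610086,  0.08395372]), 'joint_torque': array([ 1.20652094e-03, -6.24546719e+01,  2.44741864e-02, -3.90718997e+01,
       -6.14546891e-02,  3.65855440e-02,  1.11008028e-04]), 'eef_pos': array([ 0.21698843, -0.58574785,  0.19982985]), 'eef_rot': array([-1.79928448e+02,  3.30263777e-03,  2.03294634e+01]), 'contact_force': array([-0.5103335 ,  0.22544704, -0.74060774]), 'moment': array([ 0.00105711, -0.01031372,  0.01911847]), 'grip_force': 0.0, 'grip_width': 0.08696490755131674}
```

View pics/scene0.png

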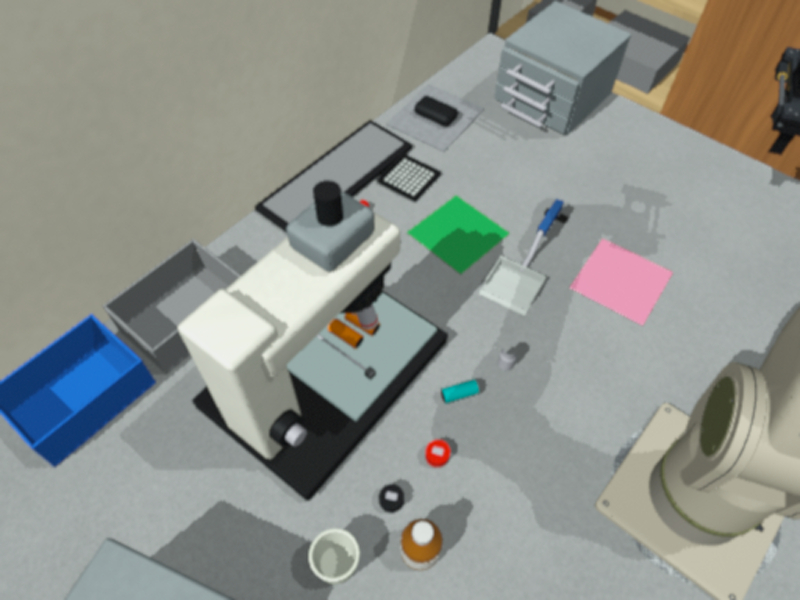

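View pics/top0.png

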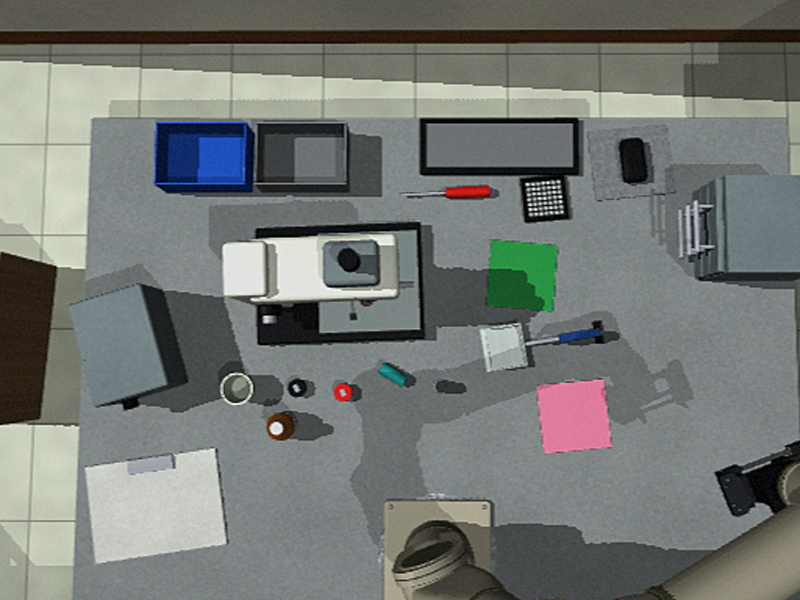

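The scene view shows the orange sleeves under the head at about (345,333) and (365,322). The turquoise look-alike is at (460,390). In the top view the scoop's blade is at (505,345) with its grip at (580,337), the green mat is at (522,275) and the pink one at (575,415). By the description I want the orange sleeves, the green mat and the blue-gripped scoop. Next is a close crop to check that choice.

```bash
cat > h.py <<'E'
import numpy as np,cv2
from scipy.spatial.transform import Rotation as R
from cell import robot
def ray(n,px):
    c=robot.calibration(n); d=np.array([(px[0]-c['cx'])/c['fx'],-(px[1]-c['cy'])/c['fy'],-1.])
    return np.array(c['position']),R.from_euler('xyz',c['rotation'],degrees=True).apply(d)
def at(n,px,z):
    p,d=ray(n,px); return p+d*(z-p[2])/d[2]
def proj(n,P):
    c=robot.calibration(n); q=R.from_euler('xyz',c['rotation'],degrees=True).inv().apply(np.atleast_2d(P)-c['position'])
    return np.c_[c['cx']+c['fx']*q[:,0]/-q[:,2], c['cy']-c['fy']*q[:,1]/-q[:,2]]
def crop(im,x0,y0,w,h,s):
    o=cv2.resize(im[y0:y0+h,x0:x0+w],None,fx=s,fy=s,interpolation=cv2.INTER_CUBIC)
    for i in range(0,w,10):
        cv2.line(o,(int(i*s),0),(int(i*s),5 if (x0+i)%50 else 14),(0,0,255),1)
        if (x0+i)%20==0: cv2.putText(o,str(x0+i),(int(i*s),24),0,.35,(0,0,255),1)
    for i in range(0,h,10):
        cv2.line(o,(0,int(i*s)),(5,int(i*s)),(0,0,255),1)
        if (y0+i)%20==0: cv2.putText(o,str(y0+i),(6,int(i*s)+4),0,.35,(0,0,255),1)
    return o
E
python3 - <<'E'
from h import *
t=cv2.imread('top_raw.png');s=cv2.imread('scene_raw.png')
cv2.imwrite('pics/c1.png',np.vstack([np.hstack([crop(t,300,140,100,75,4),crop(s,190,170,100,75,4)]),np.hstack([crop(t,140,130,140,105,400/140),crop(s,300,120,80,75,4)[:, :400],np.zeros((300,80,3),np.uint8)])[:, :800]]))
E
```

```text
(no output)
```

View pics/c1.png

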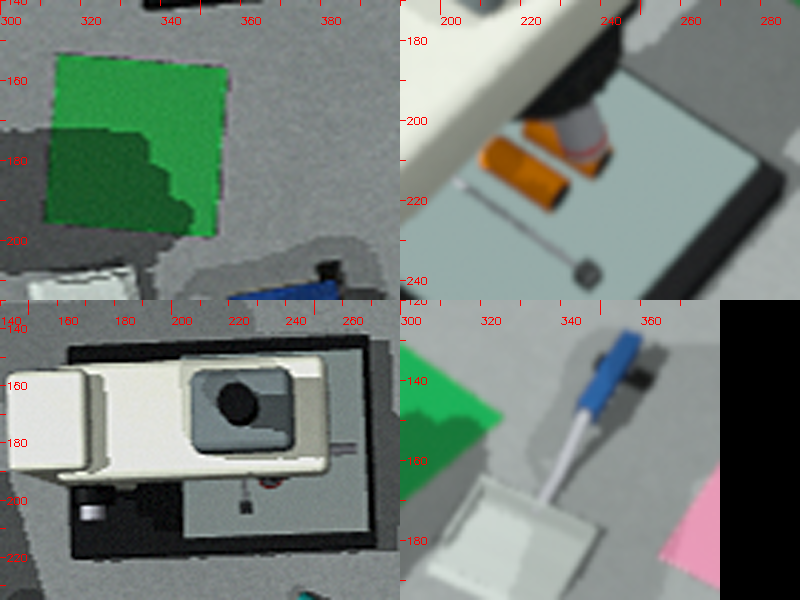

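The crop confirms two orange sleeves under the lens with the stop bar running behind them (its near post is at scene pixel (237,238)). The scoop is blue-gripped with an empty blade. I'll fit the microscope and mat poses and take one more crop of the scoop.

Run:
```python
from h import *
from scipy.optimize import least_squares
def T(p,q): 
    c,s=np.cos(p[2]),np.sin(p[2]); q=np.array(q,float); return np.c_[p[0]+c*q[:,0]-s*q[:,1],p[1]+s*q[:,0]+c*q[:,1],q[:,2]]
def fit(obs,p0):
    def f(p): return np.concatenate([(proj(n,T(p,[m]))[0]-px) for n,m,px in obs])
    r=least_squares(f,p0,loss='soft_l1'); print(r.x,np.degrees(r.x[2])); print(f(r.x).reshape(-1,2).round(1).tolist()); return r.x
# microscope: front to robot's right => x axis ~ +y world (yaw 90); its y -> -x world
M=[("top",[.26,-.13,.032],(165.6,220.3-0)),("top",[.26,.13,.032],(163.8,146.1)),("top",[-.11,.13,.032],(268.8,142.6)),("top",[-.11,-.13,.032],(270.9,216.5)),
("top",[-.1,.11,.04],(266.7,147.5)),("top",[-.1,-.11,.04],(268.8,211.2)),("scene",[-.11,-.13,.032],(286,215)),("scene",[.26,-.13,.032],(198,316)),("scene",[-.1,-.11,.04],(279.5,211)),("scene",[.12,-.11,.04],(228,266.5))]
# bench M yaw: near side of the robot is x smaller => microscope -y? y axis = z x x : x=+y world -> y=-x world: +y is toward robot
M=[(n,[m[0],-m[1],m[2]],px) for n,m,px in M]
m=fit(M,[.6,.05,1.57])
np.save('m.npy',m)
for nm,px,z in [("b centre",(221,213.75),.054),("b L",(210.5,208),.054),("b R",(230.5,219.5),.054),("a R",(240.7,210.7),.054),("a L",(221.5,201),.064),("post",(236.7,238),.052)]:
    w=at("scene",px,z); c,s=np.cos(m[2]),np.sin(m[2]); d=w[:2]-m[:2]; print(nm,w[:2].round(4),"in mic",(c*d[0]+s*d[1]).round(4),(-s*d[0]+c*d[1]).round(4))
G=[(314,153.3),(357,157.5),(354,199),(311.3,195.5)]
W=np.array([at("top",g,.003) for g in G]); print(W.round(4),W.mean(0))
print("knob",proj("top",T(m,[[-.0,0,.04]])))
t=cv2.imread('top_raw.png');s=cv2.imread('scene_raw.png')
cv2.imwrite('pics/c2.png',np.vstack([crop(t,300,195,100,50,8)[:330],crop(s,300,120,100,80,3.3)[:,:800] if 0 else np.hstack([crop(s,300,125,100,68,4),crop(t,230,225,100,68,4)])])[:600])
```

```text
[0.59079119 0.14062291 1.60208054] 91.7924531160258
[[-1.8, -0.5], [-0.9, -1.1], [0.4, -0.9], [0.6, 0.2], [-0.2, -0.4], [-0.4, -0.4], [3.4, -2.0], [-0.8, 1.2], [2.1, -1.0], [1.4, 1.4]]
b centre [0.5957 0.1604] in mic 0.0196 -0.0056
b L [0.6299 0.1656] in mic 0.0238 -0.0399
b R [0.5642 0.157 ] in mic 0.0172 0.0261
a R [0.5619 0.1186] in mic -0.0211 0.0295
a L [0.6179 0.1339] in mic -0.0075 -0.0269
post [0.5152 0.1868] in mic 0.0485 0.0741
[[ 0.6884 -0.1232  0.003 ]
 [ 0.6736 -0.2741  0.003 ]
 [ 0.5273 -0.2616  0.003 ]
 [ 0.5393 -0.1128  0.003 ]] [ 0.60716379 -0.19291737  0.003     ]
knob [[238.34821604 179.67074851]]
```

View pics/c2.png

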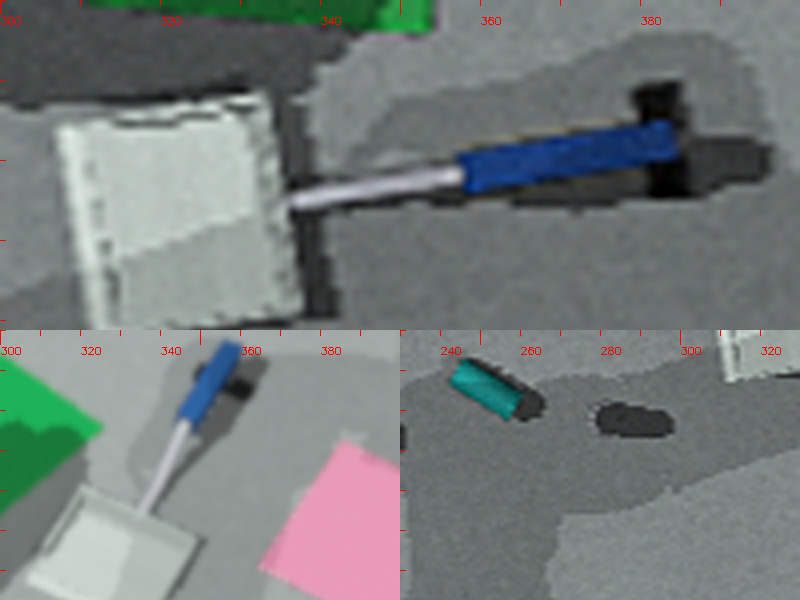

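The scoop's lip middle is at top pixel (309.4,223.6), and its grip runs from (358,216.8) to (384.8,212.3). Next I fit the scoop pose and compute the first move.

```bash
cat >> h.py <<'E'
from scipy.optimize import least_squares
def T(p,q):
    c,s=np.cos(p[2]),np.sin(p[2]); q=np.atleast_2d(np.array(q,float)); return np.c_[p[0]+c*q[:,0]-s*q[:,1],p[1]+s*q[:,0]+c*q[:,1],q[:,2]]
def fit(obs,p0):
    f=lambda p: np.concatenate([(proj(n,T(p,[m]))[0]-px) for n,m,px in obs])
    r=least_squares(f,p0,loss='soft_l1'); print(r.x.round(4),np.degrees(r.x[2])); print(f(r.x).reshape(-1,2).round(1).tolist()); return r.x
def go(pos,rpy):
    "units shift and rotvec from current measured pose"
    o=robot.get_obs(); Rc=R.from_euler('xyz',o['eef_rot'],degrees=True)
    print("shift",(Rc.inv().apply(np.array(pos)-o['eef_pos'])/.03).round(3),"turn",(Rc.inv()*R.from_euler('xyz',rpy,degrees=True)).as_rotvec().round(3))
E
python3 - <<'E'
from h import *
h=lambda u,v:(300+u/8-.4,195+v/8-.4)
S=[("top",[-.115,0,.061],h(464,174)),("top",[-.205,0,.061],h(678,138)),("top",[.045,.048,.001],h(92,328)),("top",[.045,-.048,.001],h(60,130)),("top",[-.043,-.048,.022],h(268,93)),("top",[-.043,.048,.022],h(303,315)),
("scene",[-.205,0,.061],(357.5,129.5)),("scene",[-.115,0,.061],(346.5,148)),("scene",[-.043,-.048,.022],(321,164)),("scene",[-.043,.048,.022],(350.5,178))]
s=fit(S,[.47,-.16,1.72]); np.save('s.npy',s)
sT=fit(S[:6],s)
g=T(s,[-.165,0,.05])[0]; print(g)
go([g[0],g[1],.142],[180,0,np.degrees(s[2])-90]); go([g[0],g[1],.142],[180,0,np.degrees(s[2])])
print(robot.get_obs()['joints'])
E
```

```text
[ 0.4473 -0.147   1.7357] 99.44946917428847
[[-0.5, -0.3], [-0.8, -0.1], [-0.2, 2.0], [-0.9, -0.5], [-1.2, -0.2], [-0.8, -0.4], [2.3, -2.3], [1.6, -2.0], [0.5, -0.4], [0.2, -1.3]]
[ 0.4477 -0.1495  1.7263] 98.90697924469872
[[0.3, -0.1], [0.0, 0.3], [0.3, 1.8], [-0.1, -0.7], [-0.4, -0.2], [-0.1, -0.3]]
[ 0.47443121 -0.30977253  0.05      ]
shift [11.243 -5.642  1.934] turn [-0.001  0.     0.19 ]
shift [11.243 -5.642  1.934] turn [-1.000e-03 -1.000e-03 -1.381e+00]
[68.37818696 19.07026725 -3.70766243 83.69913209  1.23804062 77.34209392
 -5.06989657]
```

Call:
apply_moves(
  motion=[
    [[1.2, -0.6, 0], [0, 0, -0.18], 0.2],
    [[2.7, -1.4, 0], [0, 0, -0.36], 0.2],
    [[4.3, -2.2, 0], [0, 0, -0.54], 0.2],
    [[6, -3, 0], [0, 0, -0.72], 0.2],
    [[7.7, -3.9, 0], [0, 0, -0.88], 0.2],
  ],
)

```text
t: 0.72
eef_pos: [0.394, -0.3947, 0.2003]
eef_rot: [-180.0, -0.0, 71.1]
contact_force: [1.5, -0.6, 0.3]
grip_width: 0.0696
grip_force: 0.0
```

Run:
```python
from h import *
print(robot.get_obs()['joints'],robot.get_obs()['eef_pos'],robot.get_obs()['eef_rot'])
s=np.array([.4477,-.1495,1.728]);np.save('s.npy',s)
g=T(s,[-.163,0,.05])[0]; go([g[0],g[1],.142],[180,0,99]); print(g)
```

```text
[ 56.5916041   11.67157092 -18.60213321  93.34934136   3.8250957
  75.61905843  18.44832913] [ 0.39397661 -0.39465281  0.20029869] [-1.79984291e+02 -2.02890858e-04  7.10522621e+01]
shift [3.511 1.588 1.943] turn [-0.    -0.    -0.488]
[ 0.47321879 -0.31049004  0.05      ]
```

Call:
apply_moves(
  motion=[
    [[1, 0.4, 0], [0, 0, -0.17], 0.2],
    [[2.3, 1, 0.3], [0, 0, -0.34], 0.2],
    [[3.51, 1.59, 0.8], [0, 0, -0.488], 0.2],
    [[3.51, 1.59, 1.5], [0, 0, -0.488], 0.2],
    [[3.51, 1.59, 1.5], [0, 0, -0.488], 0.2],
  ],
)

```text
t: 1.35
eef_pos: [0.4719, -0.3117, 0.1539]
eef_rot: [-179.9, -0.1, 98.7]
contact_force: [0.5, -0.3, -0.5]
grip_width: 0.0693
grip_force: 0.0
```

Run:
```python
from h import *
im=robot.snapshot("scene")[:,:,::-1]; t=robot.snapshot("top")[:,:,::-1]
cv2.imwrite('pics/c3.png',np.hstack([crop(im,290,70,100,120,4),crop(t,300,170,100,120,4)]))
o=robot.get_obs();print(o['joints'],o['eef_pos'],o['eef_rot'])
s=np.load('s.npy');g=T(s,[-.163,0,.05])[0]; go([g[0],g[1],.042],[180,0,99])
```

```text
[ 50.48087527  15.28674086 -25.32409316  95.11807137   6.85714202
  71.14105448  32.35852829] [ 0.47249242 -0.31300637  0.15591798] [-1.79984663e+02  4.25680845e-03  9.86400826e+01]
shift [0.08  0.038 3.797] turn [-0.     0.    -0.006]
```

View pics/c3.png

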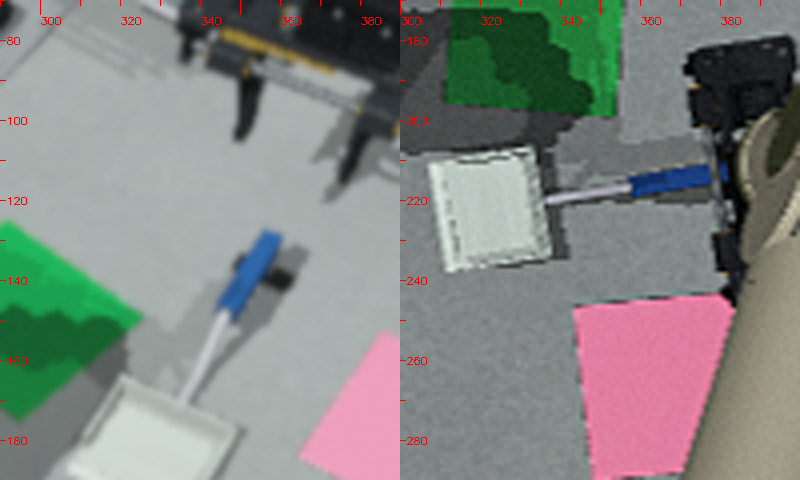

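The fingers straddle the blue grip: the tips are at scene (350,104) and (374,118), and the grip is at (350,140). I'll descend and close.

Call:
apply_moves(
  motion=[
    [[0.08, 0.04, 1.3], [0, 0, 0], 0.2],
    [[0.08, 0.04, 2.6], [0, 0, 0], 0.2],
    [[0.08, 0.04, 3.4], [0, 0, 0], 0.2],
    [[0.08, 0.04, 3.8], [0, 0, 0], 0.2],
    [[0.08, 0.04, 3.8], [0, 0, 0], 0.2],
  ],
  force=50,
)

```text
t: 2.08
eef_pos: [0.4736, -0.3103, 0.0419]
eef_rot: [-180.0, 0.0, 98.7]
contact_force: [-0.6, 0.2, 0.9]
grip_width: 0.0698
grip_force: 0.0
```

Call:
apply_moves(
  motion=[
    [[0, 0, 0], [0, 0, 0], 1],
    [[0, 0, 0], [0, 0, 0], 1],
    [[0, 0, 0], [0, 0, 0], 1],
    [[0, 0, 0], [0, 0, 0], 1],
    [[0, 0, 0], [0, 0, 0], 1],
  ],
)

```text
t: 2.7
eef_pos: [0.4737, -0.3099, 0.0416]
eef_rot: [180.0, 0.0, 98.7]
contact_force: [0.6, -0.4, 0.4]
grip_width: 0.0275
grip_force: 0.0
```

Call:
apply_moves(
  motion=[
    [[0, 0, 0], [0, 0, 0], 1],
    [[0, 0, 0], [0, 0, 0], 1],
    [[0, 0, 0], [0, 0, 0], 1],
    [[0, 0, 0], [0, 0, 0], 1],
  ],
)

```text
t: 3.2
eef_pos: [0.4737, -0.3099, 0.0416]
eef_rot: [180.0, 0.0, 98.7]
contact_force: [-1.6, 0.3, -0.5]
grip_width: 0.0009
grip_force: 0.0
```

Call:
apply_moves(
  motion=[
    [[0, 0, -0.5], [0, 0, 0], 1],
    [[0, 0, -1.2], [0, 0, 0], 1],
    [[0, 0, -2], [0, 0, 0], 1],
    [[0, 0, -2.6], [0, 0, 0], 1],
    [[0, 0, -2.6], [0, 0, 0], 1],
  ],
)

```text
t: 3.82
eef_pos: [0.4746, -0.3104, 0.1213]
eef_rot: [179.9, 0.1, 98.7]
contact_force: [0.6, -0.1, -1.5]
grip_width: 0.0007
grip_force: 0.0
```

Run:
```python
from h import *
im=robot.snapshot("scene")[:,:,::-1]; t=robot.snapshot("top")[:,:,::-1]
cv2.imwrite('pics/c4.png',np.hstack([crop(im,290,90,100,120,4),crop(t,295,170,100,120,4)]))
o=robot.get_obs();print(o)
# mic fit top only
c=lambda u,v:(140+u*.35-.4,130+(v-300)*.35-.4)
M=[("top",[.26,.13,.032],c(73,558)),("top",[.26,-.13,.032],c(68,346)),("top",[-.11,-.13,.032],c(368,336)),("top",[-.11,.13,.032],c(374,547)),("top",[-.1,-.11,.04],c(362,350)),("top",[-.1,.11,.04],c(368,532)),("top",[.04,.07,.055],c(246,507))]
m=fit(M,np.load('m.npy')); np.save('m.npy',m)
```

```text
{'t': 3.925, 'joints': array([ 50.08366671,  17.00992108, -25.32734991,  97.69923735,
         7.8162211 ,  67.05692685,  31.37063519]), 'qvel': array([ 0.03537219,  0.74129639,  0.00848168,  0.62223541,  0.03192505,
       -0.19623227, -0.01602208]), 'joint_torque': array([-3.16053280e-02, -5.59213507e+01, -4.42353308e+00, -3.73907554e+01,
       -4.88000759e-02,  9.72770154e-02,  1.09314843e-02]), 'eef_pos': array([ 0.47341808, -0.30982835,  0.11917586]), 'eef_rot': array([-1.79980213e+02, -7.02473791e-03,  9.87029934e+01]), 'contact_force': array([-0.03647242,  0.74978728, -0.59337409]), 'moment': array([-0.0113253 , -0.09513152,  0.01621832]), 'grip_force': 0.0, 'grip_width': 0.0005207152896610005}
[0.5899 0.1415 1.6055] 91.99122828108884
[[-1.5, 0.4], [-0.9, -0.2], [0.4, -0.3], [0.9, 0.8], [-0.2, 0.2], [-0.1, 0.2], [0.9, -1.7]]
```

View pics/c4.png

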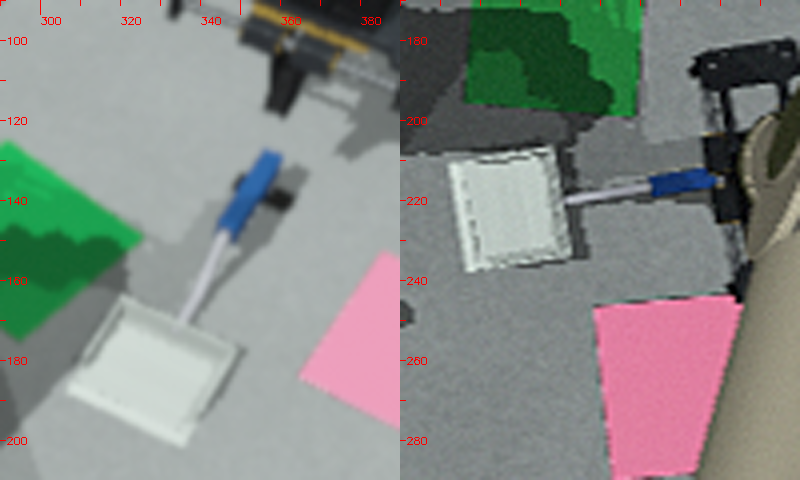

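The gripper closed on nothing and the scoop hasn't moved. I'll compare the projected fingertip with the seen one at scene pixel (359,118).

Run:
```python
from h import *
s=np.load('s.npy')
print(proj("scene",[.4734,-.3098,.108]),proj("top",[.4734,-.3098,.13]))
print("open tips",proj("scene",[[.4725+.035*np.sin(np.radians(98.6))*k,-.313-k*.035*np.cos(np.radians(98.6)),.145] for k in(-1,1)]))
print("grip ends",proj("scene",T(s,[[-.115,0,.061],[-.205,0,.061]])),proj("top",T(s,[[-.115,0,.061],[-.205,0,.061]])))
p=proj("scene",T(s,[[-.212,0,0]]));print("foot",p)
t=robot.snapshot("top")[:,:,::-1];im=robot.snapshot("scene")[:,:,::-1]
for q in proj("scene",np.vstack([T(s,[[-.115,0,.061],[-.205,0,.061],[.045,.048,.001],[.045,-.048,.001],[-.043,-.048,.022],[-.043,.048,.022]]),[[.4734,-.3098,.108]]])): cv2.drawMarker(im:=np.ascontiguousarray(im),tuple(q.round().astype(int)),(0,0,255),0,3)
for q in proj("top",np.vstack([T(s,[[-.115,0,.061],[-.205,0,.061],[.045,.048,.001],[.045,-.048,.001],[-.043,-.048,.022],[-.043,.048,.022]]),[[.4734,-.3098,.108]]])): cv2.drawMarker(t:=np.ascontiguousarray(t),tuple(q.round().astype(int)),(0,0,255),0,3)
cv2.imwrite('pics/c5.png',np.hstack([crop(im,300,90,80,120,5),crop(t,310,150,80,120,5)]))
```

```text
[[358.17710325 124.84048387]] [[376.55744202 213.26252244]]
open tips [[372.95218571 120.10792961]
 [350.66450518 110.88487123]]
grip ends [[348.70344663 145.55768451]
 [360.56426255 126.9418491 ]] [[357.87642696 216.21953643]
 [384.3541337  212.07674334]]
foot [[357.38662006 138.66768362]]
```

View pics/c5.png

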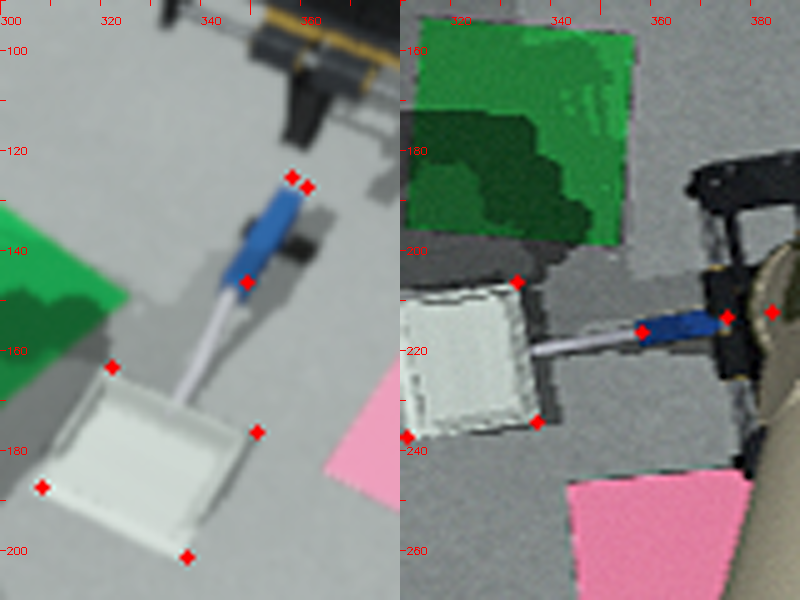

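Run:
```python
from h import *
for z in(.108,.115,.12,.125,.13,.14): print(z,at("scene",(360,119),z).round(4))
for z in(.039,.045,.05,.055,.061): print('rear',z,at("scene",(357.8,128.2),z).round(4),'front',at("scene",(347.4,147.2),z).round(4))
print(T(np.load('s.npy'),[[-.205,0,0],[-.115,0,0]]))
```

```text
0.108 [ 0.4823 -0.3339  0.108 ]
0.115 [ 0.4797 -0.3271  0.115 ]
0.12 [ 0.4778 -0.3221  0.12  ]
0.125 [ 0.476  -0.3172  0.125 ]
0.13 [ 0.4741 -0.3123  0.13  ]
0.14 [ 0.4704 -0.3025  0.14  ]
rear 0.039 [ 0.4912 -0.3625  0.039 ] front [ 0.4724 -0.2737  0.039 ]
rear 0.045 [ 0.4891 -0.3568  0.045 ] front [ 0.4704 -0.2686  0.045 ]
rear 0.05 [ 0.4873 -0.3521  0.05  ] front [ 0.4688 -0.2644  0.05  ]
rear 0.055 [ 0.4856 -0.3474  0.055 ] front [ 0.4671 -0.2601  0.055 ]
rear 0.061 [ 0.4834 -0.3418  0.061 ] front [ 0.4651 -0.255   0.061 ]
[[ 0.47979418 -0.35197213  0.        ]
 [ 0.46570405 -0.26308193  0.        ]]
```

Call:
apply_moves(
  motion=[
    [[0, 0, 0], [0, 0, 0], 0.4],
    [[0, 0, 0], [0, 0, 0], 0.4],
    [[0, 0, 0], [0, 0, 0], 0.4],
    [[0, 0, 0], [0, 0, 0], 0.4],
    [[0, 0, 0], [0, 0, 0], 0.4],
  ],
)

```text
t: 4.65
eef_pos: [0.4737, -0.3099, 0.1196]
eef_rot: [180.0, 0.0, 98.7]
contact_force: [0.5, 0.9, -0.5]
grip_width: 0.0427
grip_force: 0.0
```

The camera puts the real fingertips about 24 mm higher than the reported pose, so I closed above the grip. I'll go lower, watching the force.

Call:
apply_moves(
  motion=[
    [[0, 0, 1], [0, 0, 0], 0.4],
    [[0, 0, 2], [0, 0, 0], 0.4],
    [[0, 0, 2.7], [0, 0, 0], 0.4],
    [[0, 0, 3.1], [0, 0, 0], 0.4],
    [[0, 0, 3.1], [0, 0, 0], 0.4],
  ],
)

```text
t: 5.28
eef_pos: [0.4734, -0.3097, 0.0261]
eef_rot: [-180.0, -0.0, 98.7]
contact_force: [0.1, -0.3, 1.1]
grip_width: 0.0522
grip_force: 0.0
```

Run:
```python
from h import *
im=robot.snapshot("scene")[:,:,::-1]
cv2.imwrite('pics/c6.png',crop(im,310,80,80,75,8)); print(robot.get_obs()['eef_pos'],robot.get_obs()['contact_force'])
```

```text
[ 0.47393871 -0.30995886  0.02696929] [ 0.31143979 -0.7714802   0.21326186]
```

View pics/c6.png

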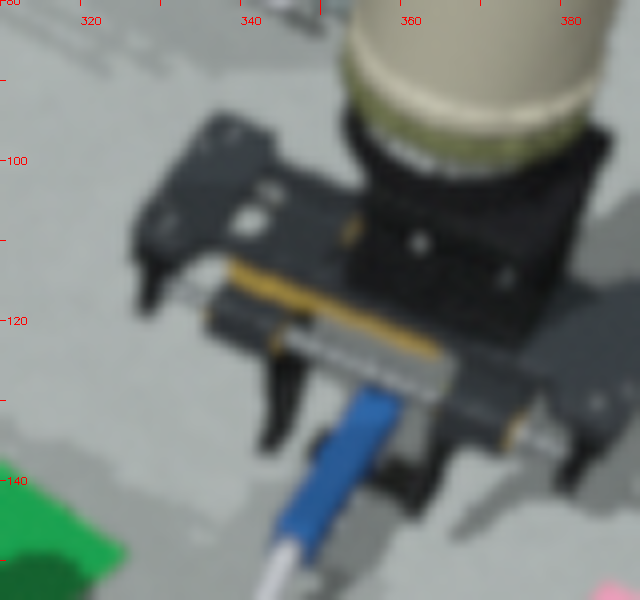

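The fingers now straddle the grip, with tips at (343,136) and (360,143) and the grip between them. I'll close.

Call:
apply_moves(
  motion=[
    [[0, 0, 0.1], [0, 0, 0], 1],
    [[0, 0, 0.1], [0, 0, 0], 1],
    [[0, 0, 0.1], [0, 0, 0], 1],
    [[0, 0, 0.1], [0, 0, 0], 1],
    [[0, 0, 0.1], [0, 0, 0], 1],
  ],
  force=50,
)

```text
t: 5.95
eef_pos: [0.474, -0.31, 0.0238]
eef_rot: [180.0, 0.0, 98.7]
contact_force: [0.8, -0.4, 1.0]
grip_width: 0.0173
grip_force: 50.0
```

Run:
```python
from h import *
for z in(.015,.025,.035,.045): print(z,at("scene",(343,136),z).round(4),at("scene",(361,143.5),z).round(4))
```

```text
0.015 [ 0.5173 -0.3248  0.015 ] [ 0.4562 -0.3354  0.015 ]
0.025 [ 0.5136 -0.316   0.025 ] [ 0.4531 -0.3265  0.025 ]
0.035 [ 0.5099 -0.3072  0.035 ] [ 0.45   -0.3176  0.035 ]
0.045 [ 0.5062 -0.2984  0.045 ] [ 0.4469 -0.3087  0.045 ]
```

Gripped (17 mm, 50 N). The bench-level reference is TCP z = 0.024. Lift next.

Call:
apply_moves(
  motion=[
    [[0, 0, -0.4], [0, 0, 0], 1],
    [[0, 0, -1], [0, 0, 0], 1],
    [[0, 0, -1.8], [0, 0, 0], 1],
    [[0, 0, -2.4], [0, 0, 0], 1],
    [[0, 0, -2.4], [0, 0, 0], 1],
  ],
)

```text
t: 6.58
eef_pos: [0.4746, -0.3105, 0.0975]
eef_rot: [179.9, 0.1, 98.7]
contact_force: [0.6, -0.1, -1.9]
grip_width: 0.0175
grip_force: 50.0
```

```bash
cat >> h.py <<'E'
def tcp_for(mx,my,zs,L=.1625):
    m=np.load('m.npy'); w=T(m,[mx-L,my,0])[0]; return [w[0],w[1],.024+zs]
E
python3 - <<'E'
from h import *
o=robot.get_obs();print(o['joints'],o['eef_pos'],o['grip_width'],o['grip_force'],o['moment'])
m=np.load('m.npy'); yaw=np.degrees(m[2]); print(tcp_for(-.17,-.005,.06),tcp_for(.014,-.005,.04)); go(tcp_for(-.17,-.005,.06),[180,0,yaw-.2])
E
```

```text
[ 49.91134378  18.24531282 -25.2240661   98.98118653   8.54598076
  64.47564532  30.8268717 ] [ 0.47464069 -0.31051985  0.09749512] 0.017495351782140723 49.99934256076813 [-0.08368556 -0.11177994 -0.02043263]
[np.float64(0.6064864624428514), np.float64(-0.1906552176200513), 0.08399999999999999] [np.float64(0.6000931075138023), np.float64(-0.006766324500452534), 0.064]
shift [3.286 4.948 0.453] turn [0.002 0.002 0.121]
```

Call:
apply_moves(
  motion=[
    [[0.5, 0.8, 0], [0, 0, 0.02], 1],
    [[1.3, 2, 0], [0, 0, 0.05], 1],
    [[2.2, 3.3, 0], [0, 0, 0.08], 1],
    [[3, 4.5, 0.2], [0, 0, 0.11], 1],
    [[3.29, 4.95, 0.45], [0, 0, 0.121], 1],
  ],
)

```text
t: 7.2
eef_pos: [0.6068, -0.1866, 0.081]
eef_rot: [-180.0, -0.1, 91.9]
contact_force: [-0.3, -0.9, -1.3]
grip_width: 0.0175
grip_force: 50.0
```

Call:
apply_moves(
  motion=[
    [[0, 0, 0], [0, 0, 0], 1],
    [[0, 0, 0], [0, 0, 0], 1],
    [[0, 0, 0], [0, 0, 0], 1],
  ],
)

```text
t: 7.58
eef_pos: [0.6048, -0.1916, 0.0823]
eef_rot: [-180.0, 0.1, 91.7]
contact_force: [0.3, -1.1, -1.4]
grip_width: 0.0176
grip_force: 50.0
```

Run:
```python
from h import *
im=robot.snapshot("scene")[:,:,::-1];cv2.imwrite('s7.png',im);t=robot.snapshot("top")[:,:,::-1];cv2.imwrite('t7.png',t)
cv2.imwrite('pics/c7.png',np.hstack([crop(im,200,110,130,150,400/130*1.0),crop(t,225,135,130,150,400/130)]))
o=robot.get_obs();print(o['joints'],o['eef_pos'],o['eef_rot'],o['grip_width'])
```

```text
[ 33.62744977  27.53841486 -26.59325271  88.98026762  13.07765568
  66.55153226   6.10954416] [ 0.60511604 -0.19101905  0.082409  ] [1.79982992e+02 4.02215738e-02 9.16943268e+01] 0.017428760559115502
```

View pics/c7.png

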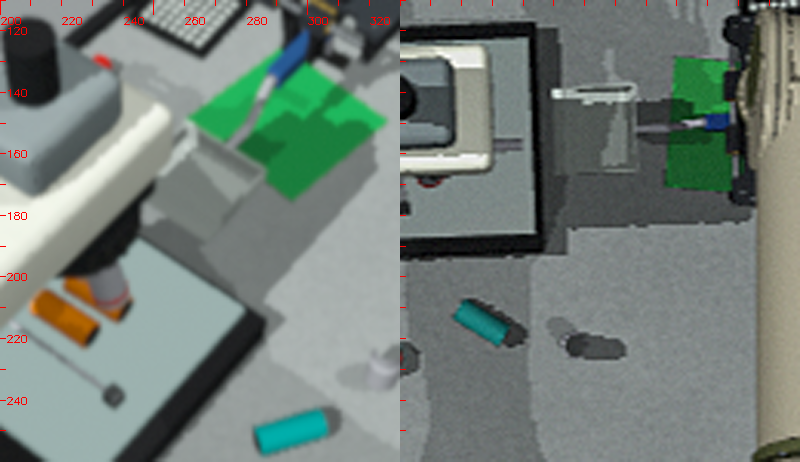

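The blade is held level in front of the stage. In the top view it spans rows 164–192 with its lip at column 274. Next I refine the blade's offset and the sleeves' position relative to the microscope.

Run:
```python
from h import *
m=np.load('m.npy')
sm=lambda w,mm:(T([0,0,-mm[2]],[[*(w[:2]-mm[:2]),0]])[0][:2]*1000).round(1)
S=[("scene",[-.11,.13,.032],(286.1,213.8)),("scene",[.26,.13,.032],(198,316)),("scene",[-.1,.11,.04],(280.3,210.8)),("scene",[.12,.11,.04],(228,266.5))]
m2=fit(S,m)
k=.325;P=lambda u,v:(200+u*k-.4,110+v*k-.4)
for n,px in dict(bLt=P(38,292),bLb=P(33,312),bRt=P(100,325),bRb=P(87,346),aRt=P(130,303),aRb=P(118,320),aLt=P(72,275)).items():
    print(n,[sm(at("scene",px,z),m2) for z in(.045,.054,.062)])
print("post",sm(at("scene",P(113,397),.052),m2))
Q=lambda u,v:(225+(u-400)*k-.4,135+v*k-.4)
for n,px,z in [("lipfar",Q(551,97),.063),("wallfar back",Q(635,88),.082),("wallnear back",Q(634,172),.082),("neck",Q(640,129),.068),("gripfront",Q(707,121),.12),("neck2",Q(700,124),.11)]:
    print(n,sm(at("top",px,z),m))
print("pred origin",sm(T([*robot.get_obs()['eef_pos'][:2],np.radians(92)],[.1625,0,0])[0],m))
```

```text
[0.5947 0.142  1.6072] 92.08565842093768
[[1.9, -1.5], [-1.8, 0.7], [-0.1, -1.5], [0.2, 0.8]]
bLt [array([  7.6, -45. ]), array([ 11.4, -40.6]), array([ 14.9, -36.6])]
bLb [array([ 26.1, -34.4]), array([ 29.8, -30. ]), array([ 33. , -26.2])]
bRt [array([-0.7, 20.8]), array([ 3.2, 24.6]), array([ 6.7, 28. ])]
bRb [array([22.7, 25.8]), array([26.4, 29.6]), array([29.7, 32.9])]
aRt [array([-34.9,  26.9]), array([-30.6,  30.7]), array([-26.8,  34. ])]
aRb [array([-14.6,  29.9]), array([-10.5,  33.6]), array([-6.9, 37. ])]
aLt [array([-25.3, -33.2]), array([-21.1, -28.9]), array([-17.4, -25. ])]
post [49.7 78.2]
lipfar [-123.3  -40.5]
wallfar back [-214.6  -44.7]
wallnear back [-209.9   46.9]
neck [-219.4   -1.2]
gripfront [-286.5   -1.7]
neck2 [-2.801e+02  2.000e-01]
pred origin [-170.3   -3.6]
```

Call:
apply_moves(
  motion=[
    [[0.6, 0, 0], [0, 0, 0], 1],
    [[1.4, 0, 0], [0, 0, 0], 1],
    [[2, 0, 0], [0, 0, 0], 1],
    [[2.17, 0, 0.2], [0, 0, 0.004], 1],
    [[2.17, 0, 0.4], [0, 0, 0.004], 1],
  ],
)

```text
t: 8.3
eef_pos: [0.6034, -0.1248, 0.0696]
eef_rot: [-180.0, 0.0, 91.6]
contact_force: [0.5, -0.6, -2.1]
grip_width: 0.0179
grip_force: 50.0
```

Call:
apply_moves(
  motion=[
    [[0, 0, 0.05], [0, 0, 0], 1],
    [[0, 0, 0.05], [0, 0, 0], 1],
    [[0, 0, 0.05], [0, 0, 0], 1],
  ],
)

```text
t: 8.68
eef_pos: [0.6036, -0.1252, 0.0686]
eef_rot: [180.0, 0.0, 91.5]
contact_force: [-0.1, -0.6, -1.9]
grip_width: 0.0175
grip_force: 50.0
```

Call:
apply_moves(
  motion=[
    [[0, 0, 0.05], [0, 0, 0], 1],
    [[0, 0, 0.1], [0, 0, 0], 1],
    [[0, 0, 0.1], [0, 0, 0], 1],
  ],
)

```text
t: 9.05
eef_pos: [0.6034, -0.1248, 0.0654]
eef_rot: [-180.0, 0.0, 91.6]
contact_force: [0.2, 0.4, -0.9]
grip_width: 0.0176
grip_force: 50.0
```

Call:
apply_moves(
  motion=[
    [[0, 0, 0.05], [0, 0, 0], 1],
    [[0, 0, 0.05], [0, 0, 0], 1],
    [[0, 0, 0.05], [0, 0, 0], 1],
  ],
)

```text
t: 9.43
eef_pos: [0.6035, -0.1247, 0.0641]
eef_rot: [180.0, 0.0, 91.5]
contact_force: [0.1, -0.4, -1.4]
grip_width: 0.0175
grip_force: 50.0
```

Run:
```python
from h import *
for i in range(4):
    robot.snapshot("top"); o=robot.get_obs(); print(o['eef_pos'].round(4),o['contact_force'].round(2),o['moment'].round(3),o['eef_rot'].round(2))
```

```text
[ 0.6036 -0.1247  0.0641] [ 0.3   0.62 -0.98] [-0.053 -0.142  0.027] [179.99   0.    91.55]
[ 0.6035 -0.1247  0.0641] [ 0.47  0.23 -1.77] [-0.025 -0.085 -0.   ] [180.     0.    91.55]
[ 0.6035 -0.1247  0.0641] [-0.5  -0.17 -0.56] [-0.036 -0.082 -0.012] [179.99   0.    91.55]
[ 0.6035 -0.1248  0.0641] [ 0.25 -0.42 -1.76] [-0.041 -0.128  0.02 ] [179.99   0.    91.55]
```

Call:
apply_moves(
  motion=[
    [[0, 0, 0.04], [0, 0, 0], 1],
    [[0, 0, 0.04], [0, 0, 0], 1],
    [[0, 0, 0.04], [0, 0, 0], 1],
  ],
)

```text
t: 10.0
eef_pos: [0.6036, -0.1249, 0.0629]
eef_rot: [180.0, 0.0, 91.5]
contact_force: [-0.9, -0.1, 0.3]
grip_width: 0.0176
grip_force: 50.0
```

```bash
cat > f.py <<'E'
from h import *
a=[]
for i in range(4):
    robot.snapshot("top"); o=robot.get_obs(); a.append([*o['contact_force'],*o['moment']])
print(o['t'],o['eef_pos'].round(4),np.mean(a,0).round(3),o['eef_rot'].round(2))
E
python3 f.py
```

```text
10.2 [ 0.6036 -0.1249  0.063 ] [ 0.391 -0.725 -0.164 -0.055 -0.125 -0.007] [1.7999e+02 1.0000e-02 9.1540e+01]
```

Call:
apply_moves(
  motion=[
    [[0, 0, 0.04], [0, 0, 0], 1],
    [[0, 0, 0.04], [0, 0, 0], 1],
    [[0, 0, 0.04], [0, 0, 0], 1],
  ],
)

```text
t: 10.58
eef_pos: [0.6036, -0.1249, 0.0618]
eef_rot: [180.0, 0.0, 91.5]
contact_force: [-0.2, -0.8, 0.3]
grip_width: 0.0175
grip_force: 50.0
```

```bash
python3 f.py
```

```text
10.775 [ 0.6036 -0.1249  0.0617] [ 0.196 -1.441  1.492 -0.087 -0.096 -0.007] [1.7999e+02 1.0000e-02 9.1540e+01]
```

Light contact with the glass (about 3 N). Sliding in.

Call:
apply_moves(
  motion=[
    [[0.2, 0, 0], [0, 0, 0], 1],
    [[0.5, 0, 0], [0, 0, 0], 1],
    [[0.8, 0, 0], [0, 0, 0], 1],
    [[1, 0, 0], [0, 0, 0], 1],
    [[1.2, 0, 0], [0, 0, 0], 1],
  ],
)

```text
t: 11.4
eef_pos: [0.6027, -0.0885, 0.0618]
eef_rot: [180.0, 0.0, 91.6]
contact_force: [0.5, -3.3, 2.6]
grip_width: 0.0175
grip_force: 50.0
```

Call:
apply_moves(
  motion=[
    [[0.15, 0, 0], [0, 0, 0], 1],
    [[0.3, 0, 0], [0, 0, 0], 1],
    [[0.45, 0, 0], [0, 0, 0], 1],
    [[0.6, 0, 0], [0, 0, 0], 1],
    [[0.75, 0, 0], [0, 0, 0], 1],
  ],
)

```text
t: 12.02
eef_pos: [0.602, -0.0662, 0.0617]
eef_rot: [180.0, 0.0, 91.5]
contact_force: [-0.2, -3.6, 4.1]
grip_width: 0.0175
grip_force: 50.0
```

Call:
apply_moves(
  motion=[
    [[0.15, 0, 0], [0, 0, 0], 1],
    [[0.3, 0, 0], [0, 0, 0], 1],
    [[0.45, 0, 0], [0, 0, 0], 1],
    [[0.6, 0, 0], [0, 0, 0], 1],
    [[0.75, 0, 0], [0, 0, 0], 1],
  ],
)

```text
t: 12.65
eef_pos: [0.6013, -0.0434, 0.0616]
eef_rot: [180.0, -0.0, 91.5]
contact_force: [-0.0, -2.8, 4.6]
grip_width: 0.0177
grip_force: 50.0
```

```bash
python3 f.py; python3 -c "
from h import *
cv2.imwrite('s8.png',robot.snapshot('scene')[:,:,::-1])"
```

```text
12.85 [ 0.6013 -0.0427  0.0615] [ 0.038 -0.811  3.115  0.214 -0.179 -0.013] [-1.800e+02 -6.000e-02  9.159e+01]
```

Call:
apply_moves(
  motion=[
    [[0.13, 0, 0], [0, 0, 0], 1],
    [[0.26, 0, 0], [0, 0, 0], 1],
    [[0.39, 0, 0], [0, 0, 0], 1],
    [[0.52, 0, 0], [0, 0, 0], 1],
    [[0.65, 0, 0], [0, 0, 0], 1],
  ],
)

```text
t: 13.52
eef_pos: [0.6008, -0.024, 0.0616]
eef_rot: [-180.0, 0.0, 91.5]
contact_force: [0.9, -3.2, 4.4]
grip_width: 0.0173
grip_force: 50.0
```

Call:
apply_moves(
  motion=[
    [[0.12, 0, 0], [0, 0, 0], 1],
    [[0.24, 0, 0], [0, 0, 0], 1],
    [[0.36, 0, 0], [0, 0, 0], 1],
    [[0.45, 0, 0], [0, 0, 0], 1],
    [[0.45, 0, 0], [0, 0, 0], 1],
  ],
)

```text
t: 14.15
eef_pos: [0.6004, -0.0101, 0.0616]
eef_rot: [180.0, -0.0, 91.6]
contact_force: [0.4, -2.3, 3.5]
grip_width: 0.0177
grip_force: 50.0
```

```bash
python3 f.py; python3 -c "
from h import *
a=robot.snapshot('scene')[:,:,::-1]; cv2.imwrite('s9.png',a)
cv2.imwrite('pics/c8.png',np.hstack([crop(cv2.imread('s8.png'),190,180,80,70,5),crop(a,190,180,80,70,5)]))"
```

```text
14.35 [ 0.6004 -0.0102  0.0615] [ 0.069 -0.936  3.211  0.309 -0.188 -0.026] [-1.800e+02 -4.000e-02  9.157e+01]
```

View pics/c8.png

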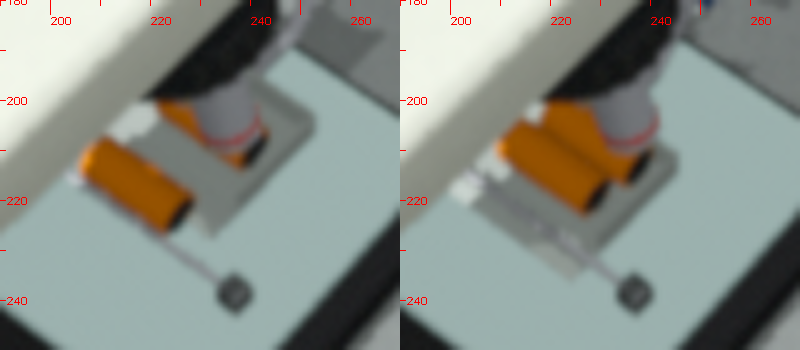

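Both orange sleeves lie in the blade, with their right ends at about (228,218) and (236,214), ahead of the bar. Withdrawing gently.

Call:
apply_moves(
  motion=[
    [[-0.05, 0, 0], [0, 0, 0], 1],
    [[-0.15, 0, 0], [0, 0, 0], 1],
    [[-0.3, 0, 0], [0, 0, 0], 1],
    [[-0.5, 0, 0], [0, 0, 0], 1],
    [[-0.7, 0, 0], [0, 0, 0], 1],
  ],
)

```text
t: 15.02
eef_pos: [0.601, -0.0324, 0.0616]
eef_rot: [-180.0, 0.0, 91.5]
contact_force: [-0.1, 2.0, 2.3]
grip_width: 0.0172
grip_force: 50.0
```

Call:
apply_moves(
  motion=[
    [[-0.25, 0, 0], [0, 0.01, 0], 1],
    [[-0.5, 0, -0.05], [0, 0.02, 0], 1],
    [[-0.75, 0, -0.1], [0, 0.025, 0], 1],
    [[-1, 0, -0.15], [0, 0.025, 0], 1],
    [[-1.3, 0, -0.15], [0, 0.025, 0], 1],
  ],
)

```text
t: 15.65
eef_pos: [0.6021, -0.0714, 0.0662]
eef_rot: [180.0, -1.4, 91.6]
contact_force: [-0.0, -0.1, -1.5]
grip_width: 0.0177
grip_force: 50.0
```

Call:
apply_moves(
  motion=[
    [[-0.3, 0, 0], [0, 0, 0], 1],
    [[-0.6, 0, 0], [0, 0, 0], 1],
    [[-0.9, 0, 0], [0, 0, 0], 1],
    [[-1.2, 0, -0.05], [0, 0, 0], 1],
    [[-1.6, 0, -0.1], [0, 0, 0], 1],
  ],
)

```text
t: 16.27
eef_pos: [0.6035, -0.1193, 0.0681]
eef_rot: [180.0, -1.4, 91.6]
contact_force: [-0.4, -0.1, -1.5]
grip_width: 0.0177
grip_force: 50.0
```

Call:
apply_moves(
  motion=[
    [[-0.4, 0, 0], [0, 0, 0], 1],
    [[-0.8, 0, 0], [0, 0, 0], 1],
    [[-1.2, 0, -0.05], [0, 0, 0], 1],
    [[-1.6, 0, -0.1], [0, 0, 0], 1],
    [[-2, 0, -0.2], [0, 0, 0], 1],
  ],
)

```text
t: 16.9
eef_pos: [0.605, -0.1798, 0.0725]
eef_rot: [-180.0, -1.4, 91.5]
contact_force: [-0.7, -0.1, -2.2]
grip_width: 0.0174
grip_force: 50.0
```

Run:
```python
from h import *
a=robot.snapshot('scene')[:,:,::-1];t=robot.snapshot('top')[:,:,::-1]; cv2.imwrite('t10.png',t)
o=robot.get_obs(); print(o['t'],o['eef_pos'],o['eef_rot'],o['contact_force'],o['moment'])
m=np.load('m.npy');w=T([*o['eef_pos'][:2],np.radians(91.8)],[.1625,0,0])[0];print("origin",w, T([0,0,-m[2]],[[*(w[:2]-m[:2]),0]]))
hsv=cv2.cvtColor(t,cv2.COLOR_BGR2HSV); k=cv2.inRange(hsv,(5,150,80),(20,255,255)); n,_,st,ce=cv2.connectedComponentsWithStats(k)
print([(st[i].tolist(),ce[i].round(1).tolist(),at("top",ce[i],.07).round(4)) for i in range(1,n) if st[i][4]>15])
```

```text
17.0 [ 0.60499444 -0.18118337  0.07279757] [179.97582389  -1.37099775  91.41809801] [ 0.02547345  0.54883213 -1.93881344] [-0.16750506 -0.08274082  0.02108074]
origin [ 0.5998902  -0.01876355  0.        ] [[-0.16048293 -0.00438035  0.        ]]
[([281, 168, 7, 18, 111], [284.2, 176.1], array([ 0.6   , -0.0157,  0.07  ])), ([290, 169, 8, 18, 118], [292.9, 178.0], array([ 0.5936, -0.0448,  0.07  ])), ([171, 265, 9, 17, 49], [174.2, 272.4], array([0.2778, 0.35  , 0.07  ]))]
```

Both sleeves are in the blade, at about x = +3 and −26 mm in its frame. Carrying it on to the green mat.

Call:
apply_moves(
  motion=[
    [[-0.3, 0, 0], [0, 0, 0], 1],
    [[-0.9, 0, 0], [0, 0, 0], 1],
    [[-1.6, 0.02, 0], [0, 0, 0], 1],
    [[-2.3, 0.04, 0], [0, 0, 0], 1],
    [[-3, 0.05, 0], [0, 0, 0], 1],
  ],
)

```text
t: 17.62
eef_pos: [0.6088, -0.2708, 0.07]
eef_rot: [-180.0, -1.4, 91.5]
contact_force: [0.8, 0.0, -1.6]
grip_width: 0.0177
grip_force: 50.0
```

Call:
apply_moves(
  motion=[
    [[-0.7, 0.01, 0], [0, 0, 0], 1],
    [[-1.4, 0.02, 0], [0, 0, 0], 1],
    [[-2, 0.03, 0.2], [0, 0, 0], 1],
    [[-2.5, 0.03, 0.4], [0, 0, 0], 1],
    [[-2.8, 0.03, 0.6], [0, 0, 0], 1],
  ],
)

```text
t: 18.25
eef_pos: [0.6118, -0.3532, 0.0492]
eef_rot: [-180.0, -1.4, 91.5]
contact_force: [-0.4, 0.4, -0.8]
grip_width: 0.0174
grip_force: 50.0
```

Run:
```python
from h import *
t=robot.snapshot('top')[:,:,::-1]
o=robot.get_obs(); print(o['t'],o['eef_pos'],o['eef_rot'],o['joints'])
w=T([*o['eef_pos'][:2],np.radians(91.8)],[.1625,0,0])[0];print("origin",w)
hsv=cv2.cvtColor(t,cv2.COLOR_BGR2HSV); k=cv2.inRange(hsv,(5,150,80),(20,255,255)); n,_,st,ce=cv2.connectedComponentsWithStats(k)
print([(ce[i].round(1).tolist(),at("top",ce[i],.045).round(4)) for i in range(1,n) if st[i][4]>15])
```

```text
18.3 [ 0.61113346 -0.35401229  0.04827077] [-179.90641259   -1.44210579   91.4768125 ] [ 42.20592288  37.94076126 -22.88033852  77.10454298  13.52466077
  68.47951438  20.06918973]
origin [ 0.60602921 -0.19159248  0.        ]
[([336.6, 176.0], array([ 0.6033, -0.1957,  0.045 ])), ([174.4, 272.1], array([0.2763, 0.3544, 0.045 ]))]
```

Call:
apply_moves(
  motion=[
    [[0, 0, 0.2], [0, 0, 0], 1],
    [[0, 0, 0.4], [0, -0.005, 0], 1],
    [[0, 0, 0.55], [0, -0.011, 0], 1],
    [[0, 0, 0.65], [0, -0.011, 0], 1],
    [[0, 0, 0.65], [0, -0.011, 0], 1],
  ],
)

```text
t: 18.92
eef_pos: [0.612, -0.3516, 0.0305]
eef_rot: [-180.0, -0.8, 91.6]
contact_force: [-0.7, 0.5, -2.3]
grip_width: 0.0175
grip_force: 50.0
```

```bash
python3 f.py
python3 - <<'E'
from h import *
t=robot.snapshot('top')[:,:,::-1];s=robot.snapshot('scene')[:,:,::-1]
hsv=cv2.cvtColor(t,cv2.COLOR_BGR2HSV); k=cv2.inRange(hsv,(5,150,60),(20,255,255)); n,_,st,ce=cv2.connectedComponentsWithStats(k)
print([(st[i].tolist(),ce[i].round(1).tolist(),at("top",ce[i],.03).round(4)) for i in range(1,n) if st[i][4]>15])
cv2.imwrite('pics/c9.png',np.hstack([crop(s,250,90,100,100,4),crop(t,300,140,100,100,4)]))
E
```

```text
19.125 [ 0.6122 -0.3519  0.0309] [ 0.229 -0.036 -1.999 -0.197 -0.126  0.003] [179.98  -0.79  91.54]
[([329, 168, 17, 19, 268], [337.1, 176.6], array([ 0.6028, -0.1995,  0.03  ])), ([171, 265, 16, 17, 119], [178.5, 272.4], array([0.274 , 0.3433, 0.03  ]))]
```

View pics/c9.png

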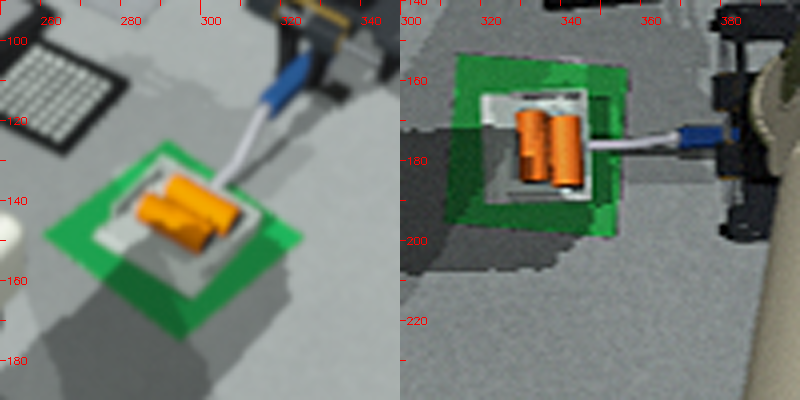

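Both sleeves sit against the back wall and the blade is centred on the green mat (top pixel about (335,177)). Lowering to contact.

Call:
apply_moves(
  motion=[
    [[0, 0, 0.05], [0, 0, 0], 1],
    [[0, 0, 0.1], [0, 0, 0], 1],
    [[0, 0, 0.13], [0, 0, 0], 1],
    [[0, 0, 0.13], [0, 0, 0], 1],
  ],
)

```text
t: 19.73
eef_pos: [0.612, -0.3517, 0.0266]
eef_rot: [-180.0, -0.8, 91.5]
contact_force: [-0.2, 0.0, -1.8]
grip_width: 0.0177
grip_force: 50.0
```

```bash
python3 f.py
```

```text
19.925 [ 0.6121 -0.3518  0.0268] [-0.107  0.106 -1.949 -0.161 -0.12   0.006] [179.99  -0.79  91.55]
```

Call:
apply_moves(
  motion=[
    [[0, 0, 0.04], [0, 0, 0], 1],
    [[0, 0, 0.06], [0, 0, 0], 1],
    [[0, 0, 0.06], [0, 0, 0], 1],
  ],
)

```text
t: 20.3
eef_pos: [0.6121, -0.3519, 0.0251]
eef_rot: [180.0, -0.8, 91.5]
contact_force: [0.2, -0.2, -0.5]
grip_width: 0.0179
grip_force: 50.0
```

```bash
python3 f.py
```

```text
20.5 [ 0.6121 -0.3519  0.0251] [-0.429 -0.82  -0.562 -0.189 -0.102  0.003] [179.99  -0.79  91.54]
```

Call:
apply_moves(
  motion=[
    [[0, 0, 0.025], [0, 0, 0], 1],
    [[0, 0, 0.025], [0, 0, 0], 1],
    [[0, 0, 0.025], [0, 0, 0], 1],
  ],
  force=10,
)

```text
t: 20.88
eef_pos: [0.6122, -0.3519, 0.0247]
eef_rot: [180.0, -0.8, 91.5]
contact_force: [-2.5, -0.3, 5.8]
grip_width: 0.018
grip_force: 10.0
```

Call:
apply_moves(
  motion=[
    [[0, 0, 0], [0, 0, 0], 0.5],
    [[0, 0, 0], [0, 0, 0], 0.5],
    [[0, 0, 0], [0, 0, 0], 0.5],
    [[0, 0, 0], [0, 0, 0], 0.5],
    [[0, 0, 0], [0, 0, 0], 0.5],
  ],
)

```text
t: 21.5
eef_pos: [0.6121, -0.3517, 0.0242]
eef_rot: [180.0, -0.8, 91.5]
contact_force: [-1.1, 0.3, -0.1]
grip_width: 0.0428
grip_force: 0.0
```

```bash
python3 f.py
```

```text
21.7 [ 0.6121 -0.3518  0.0242] [-0.078 -0.245  0.043 -0.034 -0.103  0.009] [179.99  -0.8   91.54]
```

Released. Retreating straight up, then a check by numbers.

Call:
apply_moves(
  motion=[
    [[0, 0, -0.4], [0, 0, 0], 0.5],
    [[0, 0, -1.2], [0, 0, 0], 0.5],
    [[0, 0, -2.4], [0, 0, 0], 0.5],
    [[0, 0, -3.8], [0, 0, 0], 0.5],
    [[0, 0, -4.5], [0, 0, 0], 0.5],
  ],
)

```text
t: 22.32
eef_pos: [0.6131, -0.354, 0.1632]
eef_rot: [179.8, -0.7, 91.5]
contact_force: [-0.3, -1.1, 0.6]
grip_width: 0.0435
grip_force: 0.0
```

Call:
apply_moves(
  motion=[
    [[0, 0, 0], [0, 0, 0], 0.5],
    [[0, 0, 0], [0, 0, 0], 0.5],
    [[0, 0, 0], [0, 0, 0], 0.5],
  ],
)

```text
t: 22.7
eef_pos: [0.6115, -0.3534, 0.1579]
eef_rot: [-179.9, -0.9, 91.6]
contact_force: [-0.6, -1.0, -0.3]
grip_width: 0.0431
grip_force: 0.0
```

```bash
python3 f.py
python3 - <<'E'
from h import *
t=robot.snapshot('top')[:,:,::-1]
hsv=cv2.cvtColor(t,cv2.COLOR_BGR2HSV)
for lo,hi in (((5,150,60),(20,255,255)),((105,120,40),(125,255,255)),((45,100,30),(75,255,255))):
    n,_,st,ce=cv2.connectedComponentsWithStats(cv2.inRange(hsv,lo,hi))
    print([(st[i].tolist(),at("top",ce[i],.02)[:2].round(3).tolist()) for i in range(1,n) if st[i][4]>40])
b=cv2.imread('t10.png');d=cv2.absdiff(t,b).max(2)>60; ys,xs=np.nonzero(d); print("changed",xs.min(),xs.max(),ys.min(),ys.max())
E
```

```text
22.9 [ 0.6119 -0.3535  0.1586] [ 0.401 -0.357 -0.161 -0.044 -0.111 -0.021] [-179.96   -0.82   91.55]
[([329, 168, 17, 19, 268], [0.604, -0.2]), ([171, 265, 16, 17, 116], [0.274, 0.346])]
[([98, 78, 65, 45, 2732], [0.876, 0.527]), ([369, 171, 23, 7, 109], [0.613, -0.35])]
[([311, 153, 46, 46, 1047], [0.608, -0.188])]
changed 248 511 124 383
```

The sleeves' colour patch hasn't shifted since before release, and the scoop stands alone with the gripper clear. Handing in.

```bash
python3 -c "
from cell import robot
print(robot.sign_off())"
```

```text
the job is handed in; nothing more can be done
None
```

I handed the job in at about 23 s: the scoop stands released on the middle of the green mat, level as far as I can tell, with both orange sleeves still lying in its blade; hand-in returned no verdict.

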